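# Shut and hasp the sharpening box

### The arm

A 6-joint arm with a two-finger parallel gripper is mounted at the origin on the work surface. World frame = base frame: x ahead of the robot, y to its left, z up, the work surface at z = 0. Lengths are in mm, angles in degrees, forces in N, time in s.
With the tool pointing down it reaches from about 350 to 850 mm from the base axis. Payload 8.1 kg.
Tool frame: the origin (TCP) lies midway between the tips of the shut fingers; the grasp point (between the pads) lies 19 mm behind it; y points along the fingers, x is the direction in which the jaws open and shut, and the axes are right-handed (so a half turn about y gives the same grasp; the last joint's range is limited). The gripper opens to 85 mm and grips with 20 to 120 N. Pads are 22 mm wide; open, the fingers measure 114 mm over their backs; the gripper's body (76 mm by 85 mm) begins 54 mm behind the grasp point. The pads swing forward as they close: fully open they stand 13 mm farther back than shut.
Start: joints at [-73.075, 7.471, 85.268, -0, 87.261, -4.893], TCP at [223.018, -557.017, 231.292] pointing down, gripper open.
Joint ranges: [-169.43, 169.43], [-51.17, 129.36], [1.28, 143.12], [-76.62, 256.62], [0, 156.53], [-152.29, 152.29]. Speed limits (degrees/s): [136.94, 136.94, 159.86, 180, 180, 180].

### API

Orientations are given as [roll, pitch, yaw] about the fixed x, y, z axes, in that order (R = Rz(yaw) Ry(pitch) Rx(roll)).
In Python, from bench import r gives the robot as it stands.
- The arm moves only by the tool move_arm, never from a script. Its arguments are lists of equal length, an entry for each row: "linear": the shift along the tool's x, y, z normalised to -1 to 1, where 1 is 300 mm, a list of three; "twist": the turn, a rotation vector about the tool's x, y, z normalised to -1 to 1, where 1 is pi/2 rad, a list of three; "hand": the opening, from -1 (shut) to 1 (fully open). A call has 1 to 12 rows; each row is the pose to reach, as a shift and turn from the pose measured when the call began, along the tool's axes at that moment; what a row does not reach only later rows make up. A row lasts 1/12 s, in which the tool goes at most 41.7 mm and 7.16 degrees, less where a joint would pass 70% of its speed; a pose out of reach is approached as far as the arm can. A call with a number of a shift or a turn outside -1 to 1 is refused whole. A call with a gripper value outside its range is refused whole. The fingers move at their own pace and stop on an object; "force" is the grip in N (left out, the last holds). Time passes only in rows, so rows that repeat a pose let the fingers close. It gives the time, the measured TCP pose, the force and the opening at its end, in the units of the state.
- r.sense(): the state, without advancing time (a new reading comes with each control period).
- r.snapshot(name): name is "scene" or "top" or "wrist"; returns a dict with "frame" (480x640x3 uint8, red, green, blue), "range_z" (480x640 float32, mm along the optical axis (not along the pixel's ray), 0 where there is no reading), "intrinsics" (3x3 intrinsics, pixels), "R" (3x3) and "t" (3): a world point X has camera coordinates R X + t; the wrist camera has in their place "hand_eye" (4x4, takes a point from camera to tool coordinates, whose origin is the TCP and whose axes are the tool frame's). Camera axes: x right, y down, z forward; pixel columns grow to the right and rows downward; lengths in mm; the calibration is good to about 2 mm. A picture is of the moment at which its call begins: read the wrist's pose just before it.
- r.hand_in(): hands the job in, once; it reports no verdict.
The state is a dict: "time": time; "joint_pos": joint angles; "qd": joint speeds; "joint_efforts": joint torques, N m; "tool_pos": TCP position; "tcp_rot": TCP orientation; "ft_force": force on the tool from outside, world axes, zero at the start; "wrist_torque": the same for the moment, N m; "finger_gap": finger opening in mm.
Only numpy, scipy, OpenCV 4.12 (cv2) and the standard library are available. Lean on these libraries where they do the work, as an engineer would, in place of code of your own. Each camera call takes 0.05 s, during which the arm holds its last target. There are 200 camera calls.

### The job

Put the sharpening box away: swing its open lid fully shut, so that the tab under the lid drops behind the front wall, and then fold the steel hasp over until it lies flat on the lid with the staple standing through its slot. Do not fold the hasp over before the lid is down, and leave the gouge, the tin and the honing stone that lie around the box where they are.

Things in the scene. Friction and masses are not known exactly. Their poses are not given: they have to be found in the camera images.
- chest: The sharpening box, brown wood, open on top, fixed to the bench: 140 mm deep (its x), 220 mm wide (its y), 70 mm high, walls 8 mm, stones inside. Origin: centre of its underside. Its +x side carries the lid's hinge and looks roughly to the robot's left; its -x side is the front wall, with the hasp's hinge at the middle, and looks roughly to the robot's right.
- lid (a joint): Angle of the lid (rad): 0 fully shut, 1.57 upright, larger leaning back beyond upright; stop at 2.1. The hinge is stiff: the lid (0.35 kg) stays where it is left and must be pushed all the way. The lid is a pale plywood board 140 mm (hinge to front edge) by 220 mm by 10 mm thick. When shut its top is 80.5 mm above the bench.
- lid_hinge (a point): Middle of the lid's hinge line, at the lid's underside, 70.5 mm above the bench; the hinge line runs along the box's y.
- lid_edge (a point): Middle of the lid's front edge (away from the hinge), at its top (outer) face; 140 mm from the hinge. Under the lid near this edge a tab 120 mm wide stands 16 mm down, just inside the front wall when shut.
- staple (a point): Top of the wire staple on the lid: 12 mm by 4 mm, standing 16 mm up from the lid's top (outer) face, 40 mm from the front edge, at mid width.
- hasp (a joint): Angle of the hasp (rad): 0 folded over, flat on the shut lid; 1.57 upright; larger leaning outward, away from the lid; stop at 2.6. Stays where it is left. A dark steel strap 90 mm long, 30 mm wide, 5 mm thick, with a slot 22 mm by 14 mm centred 47 mm from its hinge; the last 32 mm to its free end is solid.
- hasp_hinge (a point): Middle of the hasp's hinge line, 7 mm outside the box's front wall and 81.5 mm above the bench; the line runs along the box's y. From here the closed hasp reaches along the box's +x.
- hasp_tip (a point): Middle of the hasp's free end, 90 mm from its hinge.
- gouge: Bystander: carving gouge, wooden handle 130 mm long and 24 mm high, blade 120 mm, lying in front of the box. Origin at the handle's blade end, on the bench; x along the blade.
- wax_tin: Bystander: round metal tin, 80 mm across, 40 mm high, behind the box's hinge side. Origin: centre of its underside.
- hone: Bystander: grey honing stone 50 x 150 x 25 mm, by the box's end that is away from the robot. Origin: centre of its underside.

How it is judged:
By the outcome, as a careful person would: the job done as asked, in the order asked, and still so for the second after the job is handed in, with the robot touching nothing.
It also fails if it takes over 48 s, if anything falls off the work surface, if the arm or the gripper's body presses on something with over 40 N, if the wrist force passes 120 N, or if a joint passes its speed limit or range.

## Working session

There is one attempt and no reset: what is moved stays moved. The work goes in short steps, Python scripts to look and compute and a tool call to move; the robot and the scene stay as the last step left them, time stands still between calls to the robot, and variables do not carry over. Pictures are saved under pics/ and viewed, on a budget of 10 in all, crops included, one or two more only if the job needs it, and the job is handed in when it is done.

Besides the shell and the picture viewer there is one more tool, called after "Call:" as name(argument=value, ...) on one line, values as JSON. move_arm: Moves the arm, as the interface text tells. Scaled input: -1 to 1 covers 300 mm each way for a shift and pi/2 rad each way for a turn. Its arguments: {"type":"object","properties":{"linear":{"type":"array","items":{"type":"array","items":{"type":"number","minimum":-1,"maximum":1}}},"twist":{"type":"array","items":{"type":"array","items":{"type":"number","minimum":-1,"maximum":1}}},"hand":{"type":"array","items":{"type":"number"}},"force":{"type":"number"}},"required":["linear","twist","hand"]}

```bash
mkdir -p pics; ls; python3 - <<'E'
from bench import r
import cv2,numpy as np
s=r.sense();print(s)
for n in("scene","top"):
    d=r.snapshot(n);cv2.imwrite(f"pics/{n}0.png",d["frame"][:,:,::-1]);np.savez(f"{n}0.npz",**d)
    print(n,d["intrinsics"].tolist(),d["R"].tolist(),d["t"].tolist())
E
```

```text
pics
{'time': 0.0, 'joint_pos': array([-7.30755761e+01,  7.51488519e+00,  8.53283177e+01, -9.85784171e-04,
        8.72613541e+01, -4.89244968e+00]), 'qd': array([ 0.05154718,  0.00244771, -0.03697485,  0.02922447,  0.10182175,
       -0.01531535]), 'joint_efforts': array([-8.16123211e-04, -5.69395566e+01, -5.00554097e+01, -4.14234119e-04,
        1.42987934e-02,  1.15494583e-05]), 'tool_pos': array([ 222.847745  , -556.49879703,  230.25596749]), 'tcp_rot': array([-89.99206377,   0.10425996, -68.18307122]), 'ft_force': array([-0.19039949, -0.4035009 ,  0.68664483]), 'wrist_torque': array([-0.02189539,  0.0339308 , -0.01974111]), 'finger_gap': 85.08493294179537}
scene [[604.6229275047162, 0.0, 315.53583587259226], [0.0, 604.6229275047162, 241.45711396491282], [0.0, 0.0, 1.0]] [[0.5129179952106436, 0.8583577572593774, 0.011708575564341607], [0.6592360907360382, -0.38512190260135476, -0.6458241996145534], [-0.5498389826668896, 0.3389735693079395, -0.7633963665426204]] [-357.6715505718614, -328.2379627750623, 1364.6904481171005]
top [[613.4198613973095, 0.0, 314.5731841306489], [0.0, 613.4198613973095, 248.4237334214486], [0.0, 0.0, 1.0]] [[-0.12879049638662007, -0.9916692562668195, -0.002257036929590615], [-0.9705969910057601, 0.126519865313321, -0.20477842838459295], [0.2033580317839764, -0.02418284218847416, -0.9788057524619657]] [96.15562592157575, 604.5272323711927, 939.0406771241226]
```

View pics/scene0.png

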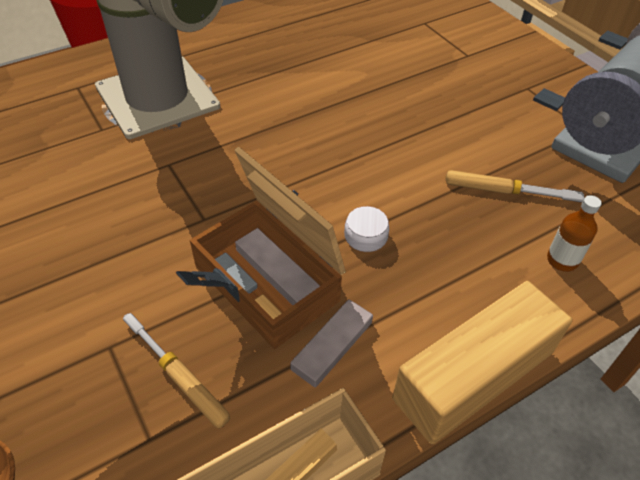

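View pics/top0.png

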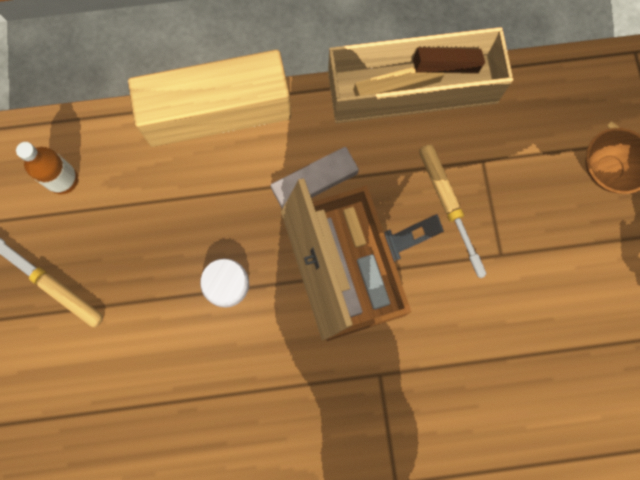

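The scene picture shows the lid about upright, with the box around (270,270), the hasp leaning out at (205,280), the tin at (367,228), the hone at (332,343) and the gouge at (180,370). In the top picture the front wall runs (365,195)-(409,312), the hasp tip is near (441,225) and the staple near (311,258). Next I fit these from the depth.

```bash
cat > h.py <<'E'
import numpy as np
def cloud(f):
    d=np.load(f) if isinstance(f,str) else f
    K,R,t,Z=d["intrinsics"],d["R"],d["t"],d["range_z"].astype(float)
    v,u=np.mgrid[:480,:640]
    c=np.stack([(u-K[0,2])/K[0,0]*Z,(v-K[1,2])/K[1,1]*Z,Z],-1)
    P=(c-t)@R; P[Z==0]=np.nan
    return P
E
python3 - <<'E'
from h import *
np.set_printoptions(precision=0,suppress=True)
for n in("top","scene"):
    d=np.load(n+"0.npz");print(n,"cam",-d["R"].T@d["t"]);P=cloud(d)
    pts={"top":dict(tip=(437,226),tip2=(432,240),hh=(396,245),fw1=(368,200),fw2=(404,308),lid=(300,210),lid2=(330,320),lidm=(318,290),staple=(311,258),edgeA=(303,186),edgeB=(347,328),a=(288,210),b=(325,335),tin=(225,282),hone=(315,175),tool=(482,272),toolh=(432,160)),
    "scene":dict(tip=(182,277),lidt1=(240,153),lidt2=(335,238),lidm=(300,220),lidb=(335,265),tab=(265,183),fw=(250,310),tin=(367,215))}[n]
    for k,(u,v) in pts.items(): print(k,P[v,u])
    # box front top rim
P=cloud("top0.npz")
for v in (200,230,258,290,320): print(v,[tuple(np.round(P[v,u]).astype(int)) for u in range(280,450,8)])
E
```

```text
top cam [ 408.   42. 1043.]
tip [ 606. -169.  142.]
tip2 [ 613. -188.    4.]
hh [ 596. -112.   86.]
fw1 [680. -80.  71.]
fw2 [ 497. -112.   64.]
lid [648.  34. 177.]
lid2 [485.  11. 151.]
lidm [533.  22. 141.]
staple [579.  27. 157.]
edgeA [673.  26. 209.]
edgeB [477. -17.  70.]
a [666.  52. 119.]
b [468.  20. 101.]
tin [579. 171.  40.]
hone [750.  -1.  22.]
tool [ 544. -259.   18.]
toolh [ 750. -207.   26.]
scene cam [1150. -282.  834.]
tip [ 614. -173.  144.]
lidt1 [486. -13. 207.]
lidt2 [684.  38. 175.]
lidm [638.   7. 187.]
lidb [673.  49.  92.]
tab [552.  -5. 194.]
fw [652. -92.  47.]
tin [570. 183.  38.]
200 [(np.int64(711), np.int64(65), np.int64(27)), (np.int64(678), np.int64(50), np.int64(134)), (np.int64(665), np.int64(38), np.int64(172)), (np.int64(653), np.int64(27), np.int64(207)), (np.int64(712), np.int64(9), np.int64(1)), (np.int64(690), np.int64(-2), np.int64(72)), (np.int64(689), np.int64(-15), np.int64(69)), (np.int64(688), np.int64(-28), np.int64(66)), (np.int64(691), np.int64(-43), np.int64(49)), (np.int64(694), np.int64(-58), np.int64(32)), (np.int64(696), np.int
[... 3896 characters left out ...]
64(139)), (np.int64(482), np.int64(3), np.int64(176)), (np.int64(478), np.int64(-6), np.int64(209)), (np.int64(493), np.int64(-31), np.int64(8)), (np.int64(491), np.int64(-44), np.int64(11)), (np.int64(485), np.int64(-51), np.int64(71)), (np.int64(483), np.int64(-64), np.int64(66)), (np.int64(481), np.int64(-76), np.int64(71)), (np.int64(485), np.int64(-99), np.int64(-1)), (np.int64(483), np.int64(-112), np.int64(-2)), (np.int64(481), np.int64(-125), np.int64(1)), (np.int64(480), np.int64(-139), np.int64(0)), (np.int64(478), np.int64(-152), np.int64(1)), (np.int64(476), np.int64(-166), np.int64(0)), (np.int64(475), np.int64(-180), np.int64(-2)), (np.int64(473), np.int64(-193), np.int64(-1))]
```

```bash
python3 - <<'E'
from h import *
np.set_printoptions(precision=1,suppress=True)
S=cloud("scene0.npz");T=cloud("top0.npz")
p=S[285:335,195:285].reshape(-1,3); p=p[(p[:,2]>12)&(p[:,2]<64)&(p[:,1]<-70)]
ang=10.7
for _ in range(8):
    n=np.array([np.sin(np.radians(ang)),-np.cos(np.radians(ang))]); d=p[:,:2]@n
    k=abs(d-np.median(d))<4+0*d; q=p[k]
    sx=np.polyfit(q[:,0],q[:,1],1); ang=np.degrees(np.arctan(sx[0]))
print("front ang",ang,k.sum(),len(p))
# lid outer plane from top
m=np.array([(x,y) for y in range(215,320,2) for x in range(285,345)])
q=T[m[:,1],m[:,0]]; q=q[(q[:,2]>85)&(q[:,2]<200)&np.isfinite(q[:,0])]
for _ in range(6):
    c=q.mean(0);n=np.linalg.svd(q-c,full_matrices=False)[2][2]; r=(q-c)@n; q=q[abs(r)<max(5,1.5*r.std())]
n*=np.sign(n[1]);print("lid n",n,c,len(q),r.std(),"yaw of n",np.degrees(np.arctan2(n[1],n[0])),"tilt deg",np.degrees(np.arctan2(n[2],np.hypot(*n[:2]))))
yaw=np.radians(100.7);ex=np.array([np.cos(yaw),np.sin(yaw)]);ey=np.array([-ex[1],ex[0]])
def box(P): return np.c_[P[...,:2].reshape(-1,2)@ex,P[...,:2].reshape(-1,2)@ey,P[...,2].ravel()]
# rim pts z 66..76 in top
b=box(T[180:345,275:450]);rim=b[(b[:,2]>64)&(b[:,2]<77)]
print("rim x pct",np.percentile(rim[:,0],[1,3,10,50,90,97,99]),"y",np.percentile(rim[:,1],[1,3,10,50,90,97,99]))
l=b[(b[:,2]>85)&(b[:,0]>np.percentile(rim[:,0],10)+20)];print("lid y",np.percentile(l[:,1],[0.5,2,98,99.5]),"x",np.percentile(l[:,0],[1,99]),"zmax",np.percentile(l[:,2],[99]))
h=b[(b[:,2]>88)&(b[:,0]<np.percentile(rim[:,0],10)-5)];print("hasp n",len(h),"y",np.percentile(h[:,1],[3,50,97]),"x",np.percentile(h[:,0],[2,98]),"z",np.percentile(h[:,2],[2,98]), "fit x(z)",np.polyfit(h[:,2],h[:,0],1))
f=box(q if 0 else p[k]);print("front x",np.median(f[:,0]))
E
```

```text
front ang 11.181784599659723 699 769
lid n [-0.2  1.   0.2] [566.6  26.8 145.6] 1255 0.49445459161534533 yaw of n 100.38334221793386 tilt deg 14.14665692630732
rim x pct [-212.5 -210.7 -209.1 -202.2 -118.9  -78.4  -61.4] y [-678.7 -677.3 -674.5 -557.9 -461.4 -459.4 -458.9]
lid y [-676.4 -672.3 -463.  -459.5] x [-116.7  -64.2] zmax [210.5]
hasp n 816 y [-582.2 -567.7 -553.4] x [-283.7 -224.7] z [ 89.5 143.2] fit x(z) [  -1.1 -129.7]
front x -211.10404416096287
```

```bash
cat >> h.py <<'E'
from scipy.spatial.transform import Rotation as Ro
YAW=100.6; _y=np.radians(YAW)
EX=np.array([np.cos(_y),np.sin(_y),0]);EY=np.array([-EX[1],EX[0],0]);EZ=np.array([0,0,1.])
C=np.array([584.3,-33,0])
def w(bx,by,z): return C+bx*EX+by*EY+z*EZ
def tobox(p): d=np.asarray(p)-C; return np.array([d@EX,d@EY,d@EZ])
def plan(targets,yaw=YAW-90):
    from bench import r
    s=r.sense();R=Ro.from_euler('xyz',s["tcp_rot"],degrees=True)
    print("t",round(s["time"],2),"box",tobox(s["tool_pos"]).round(1),"rot",s["tcp_rot"].round(1),"F",s["ft_force"].round(1),"gap",round(s["finger_gap"],1))
    G=Ro.from_euler('xyz',[-90,0,yaw],degrees=True)
    print("twist",((R.inv()*G).as_rotvec()/(np.pi/2)).round(3).tolist())
    for t in targets: print(t,(R.inv().apply(w(*t)-s["tool_pos"])/300).round(3).tolist())
E
python3 - <<'E'
from h import *
plan([(100,45,290)])
E
```

```text
t 0.1 box [-448.1  451.6  230.3] rot [-90.    0.1 -68.2] F [ 0.5  0.2 -0.1] gap 85.5
twist [-0.001, -0.875, -0.001]
(100, 45, 290) [-1.529, -0.196, 1.685]
```

Call:
move_arm(linear=[[-0.75, -0.2, 0.92], [-0.75, -0.2, 0.92], [-0.75, -0.2, 0.92], [-0.75, -0.2, 0.92], [-0.75, -0.2, 0.92], [-0.75, -0.2, 0.92], [-0.75, -0.2, 0.92], [-0.75, -0.2, 0.92], [-0.75, -0.2, 0.92], [-0.75, -0.2, 0.92], [-0.75, -0.2, 0.92], [-0.75, -0.2, 0.92]], twist=[[0, -0.875, 0], [0, -0.875, 0], [0, -0.875, 0], [0, -0.875, 0], [0, -0.875, 0], [0, -0.875, 0], [0, -0.875, 0], [0, -0.875, 0], [0, -0.875, 0], [0, -0.875, 0], [0, -0.875, 0], [0, -0.875, 0]], hand=[-1, -1, -1, -1, -1, -1, -1, -1, -1, -1, -1, -1])

```text
time: 1.1
tool_pos: [395.7, -244.4, 290.5]
tcp_rot: [-89.9, 0.0, 11.0]
ft_force: [0.9, 0.2, -0.3]
finger_gap: -0.0
```

```bash
python3 - <<'E'
from h import *
plan([(100,45,290)])
E
```

```text
t 1.1 box [-173.1  224.2  290.5] rot [-89.9   0.   11. ] F [ 0.9  0.2 -0.3] gap -0.0
twist [-0.001, 0.005, -0.0]
(100, 45, 290) [0.604, 0.003, 0.906]
```

Call:
move_arm(linear=[[0.6, 0, 0.94], [0.6, 0, 0.94], [0.6, 0, 0.94], [0.6, 0, 0.94], [0.6, 0, 0.94], [0.6, 0, 0.94], [0.6, 0, 0.94], [0.6, 0, 0.94], [0.6, 0, 0.94], [0.6, 0.35, 0.94], [0.6, 0.35, 0.94], [0.6, 0.35, 0.94]], twist=[[0, 0, 0], [0, 0, 0], [0, 0, 0], [0, 0, 0], [0, 0, 0], [0, 0, 0], [0, 0, 0], [0, 0, 0], [0, 0, 0], [0, 0, 0], [0, 0, 0], [0, 0, 0]], hand=[-1, -1, -1, -1, -1, -1, -1, -1, -1, -1, -1, -1])

```text
time: 2.1
tool_pos: [516.2, 66.8, 180.9]
tcp_rot: [-89.9, 0.3, 10.8]
ft_force: [-0.9, -0.7, -1.3]
finger_gap: -0.0
```

```bash
python3 - <<'E'
from h import *
L=[]
for a in list(range(80,-1,-5)):
    c,s=np.cos(np.radians(a)),np.sin(np.radians(a)); L.append((round(70-115*c+10*s+11,1),45,round(70.5+115*s+10*c,1)))
plan(L)
E
```

```text
t 2.1 box [110.6  48.6 180.9] rot [-89.9   0.3  10.8] F [-0.9 -0.7 -1.3] gap -0.0
twist [-0.002, 0.002, -0.004]
(np.float64(70.9), 45, np.float64(185.5)) [0.011, -0.016, -0.132]
(np.float64(60.9), 45, np.float64(184.2)) [0.011, -0.012, -0.166]
(np.float64(51.1), 45, np.float64(182.0)) [0.011, -0.004, -0.199]
(np.float64(41.5), 45, np.float64(179.0)) [0.011, 0.006, -0.231]
(np.float64(32.2), 45, np.float64(175.1)) [0.011, 0.018, -0.262]
(np.float64(23.2), 45, np.float64(170.4)) [0.011, 0.034, -0.292]
(np.float64(14.7), 45, np.float64(165.0)) [0.011, 0.052, -0.32]
(np.float64(6.8), 45, np.float64(158.9)) [0.011, 0.072, -0.346]
(np.float64(-0.7), 45, np.float64(152.1)) [0.011, 0.095, -0.371]
(np.float64(-7.5), 45, np.float64(144.7)) [0.012, 0.119, -0.394]
(np.float64(-13.6), 45, np.float64(136.7)) [0.012, 0.146, -0.415]
(np.float64(-19.0), 45, np.float64(128.2)) [0.012, 0.174, -0.433]
(np.float64(-23.6), 45, np.float64(119.2)) [0.012, 0.204, -0.448]
(np.float64(-27.5), 45, np.float64(109.9)) [0.012, 0.235, -0.461]
(np.float64(-30.5), 45, np.float64(100.3)) [0.012, 0.267, -0.471]
(np.float64(-32.7), 45, np.float64(90.5)) [0.012, 0.3, -0.479]
(np.float64(-34.0), 45, np.float64(80.5)) [0.013, 0.333, -0.483]
```

Call:
move_arm(linear=[[0, -0.016, -0.08], [0, -0.016, -0.13], [0, -0.012, -0.165], [0, -0.004, -0.2], [0, 0.006, -0.23], [0, 0.018, -0.262], [0, 0.034, -0.292], [0, 0.052, -0.32], [0, 0.072, -0.346], [0, 0.095, -0.37]], twist=[[0, 0, 0], [0, 0, 0], [0, 0, 0], [0, 0, 0], [0, 0, 0], [0, 0, 0], [0, 0, 0], [0, 0, 0], [0, 0, 0], [0, 0, 0]], hand=[-1, -1, -1, -1, -1, -1, -1, -1, -1, -1])

```text
time: 2.93
tool_pos: [537.2, -43.3, 151.9]
tcp_rot: [-89.9, 0.3, 10.7]
ft_force: [-1.7, 0.5, 2.6]
finger_gap: -0.2
```

```bash
python3 - <<'E'
from h import *
L=[]
for a in list(range(40,-3,-5)):
    c,s=np.cos(np.radians(a)),np.sin(np.radians(a)); L.append((round(70-115*c+10*s+11,1),48,round(70.5+115*s+10*c,1)))
plan(L)
E
```

```text
t 2.93 box [ -1.4  48.1 151.9] rot [-89.9   0.3  10.7] F [-1.7  0.5  2.6] gap -0.2
twist [-0.001, 0.002, -0.003]
(np.float64(-0.7), 48, np.float64(152.1)) [0.0, -0.001, 0.002]
(np.float64(-7.5), 48, np.float64(144.7)) [0.001, 0.024, -0.02]
(np.float64(-13.6), 48, np.float64(136.7)) [0.001, 0.051, -0.041]
(np.float64(-19.0), 48, np.float64(128.2)) [0.001, 0.079, -0.059]
(np.float64(-23.6), 48, np.float64(119.2)) [0.001, 0.109, -0.074]
(np.float64(-27.5), 48, np.float64(109.9)) [0.001, 0.14, -0.087]
(np.float64(-30.5), 48, np.float64(100.3)) [0.001, 0.172, -0.097]
(np.float64(-32.7), 48, np.float64(90.5)) [0.001, 0.205, -0.105]
(np.float64(-34.0), 48, np.float64(80.5)) [0.001, 0.238, -0.109]
```

Force is small (2.6 N), so I continue down the arc and press slightly past shut.

Call:
move_arm(linear=[[0, 0.024, -0.02], [0, 0.05, -0.04], [0, 0.08, -0.06], [0, 0.11, -0.075], [0, 0.14, -0.087], [0, 0.172, -0.097], [0, 0.205, -0.105], [0, 0.225, -0.108], [0, 0.238, -0.11], [0, 0.245, -0.11]], twist=[[0, 0, 0], [0, 0, 0], [0, 0, 0], [0, 0, 0], [0, 0, 0], [0, 0, 0], [0, 0, 0], [0, 0, 0], [0, 0, 0], [0, 0, 0]], hand=[-1, -1, -1, -1, -1, -1, -1, -1, -1, -1])

```text
time: 3.77
tool_pos: [542.9, -75.4, 80.2]
tcp_rot: [-89.9, 0.3, 10.8]
ft_force: [-17.9, 2.2, 38.8]
finger_gap: 0.1
```

```bash
python3 - <<'E'
from h import *
plan([])
E
```

```text
t 3.77 box [-34.1  48.5  80.2] rot [-89.9   0.3  10.8] F [-17.9   2.2  38.8] gap 0.1
twist [-0.001, 0.002, -0.004]
```

Call:
move_arm(linear=[[0, -0.1, 0], [0, -0.23, 0], [0, -0.36, 0], [0, -0.5, 0], [0.05, -0.5, -0.1], [0.08, -0.5, -0.22], [0.12, -0.5, -0.34], [0.16, -0.5, -0.46], [0.16, -0.5, -0.54], [0.16, -0.5, -0.54]], twist=[[0, 0, 0], [0, 0, 0], [0, 0, 0], [0, 0, 0], [0, 0, 0], [0, 0, 0], [0, 0, 0], [0, 0, 0], [0, 0, 0], [0, 0, 0]], hand=[-1, -1, -1, -1, -1, -1, -1, -1, -1, -1])

```text
time: 4.6
tool_pos: [621.3, -230.0, 227.8]
tcp_rot: [-89.9, 0.4, 10.6]
ft_force: [-0.3, -0.3, 0.2]
finger_gap: -0.3
```

```bash
python3 - <<'E'
from h import *
from bench import r
import cv2
plan([(-190,0,115)])
np.set_printoptions(precision=1,suppress=True)
for n in ("scene","top"):
    d=r.snapshot(n);cv2.imwrite(f"pics/{n}1.png",d["frame"][:,:,::-1])
    P=cloud(d).reshape(-1,3);B=np.array([(P-C)@EX,(P-C)@EY,P[:,2]]).T
    l=B[(abs(B[:,0])<60)&(abs(B[:,1])<100)&(abs(B[:,1])>25)&(B[:,2]>20)&(B[:,2]<110)]
    A=np.c_[l[:,:2],np.ones(len(l))];print(n,len(l),"lid plane",np.linalg.lstsq(A,l[:,2],rcond=None)[0],"z pct",np.percentile(l[:,2],[5,50,95]))
    st=B[(abs(B[:,0]+30)<15)&(abs(B[:,1])<20)&(B[:,2]>87)&(B[:,2]<110)];print("staple",len(st),st.mean(0) if len(st) else 0)
    h=B[(B[:,0]<-82)&(B[:,0]>-160)&(abs(B[:,1])<25)&(B[:,2]>88)&(B[:,2]<150)]
    print("hasp",len(h),np.percentile(h,[2,50,98],axis=0) if len(h) else 0)
E
```

```text
t 4.6 box [-2.005e+02 -1.000e-01  2.278e+02] rot [-89.9   0.4  10.6] F [-0.3 -0.3  0.2] gap -0.3
twist [-0.001, -0.0, -0.005]
(-190, 0, 115) [0.002, 0.376, 0.034]
scene 5446 lid plane [ 0.  -0.  80.2] z pct [78.  80.2 82.5]
staple 29 [-30.8  -3.   94.2]
hasp 551 [[-144.5  -17.3   89.4]
 [-116.7   -4.3  117.4]
 [ -85.8   12.8  142.6]]
top 6924 lid plane [ 0.  -0.  81.1] z pct [78.2 81.1 83.8]
staple 21 [-29.2  -0.3  95.8]
hasp 806 [[-142.7  -14.6   89.5]
 [-116.     0.1  118.9]
 [ -84.6   14.4  143.1]]
```

View pics/scene1.png

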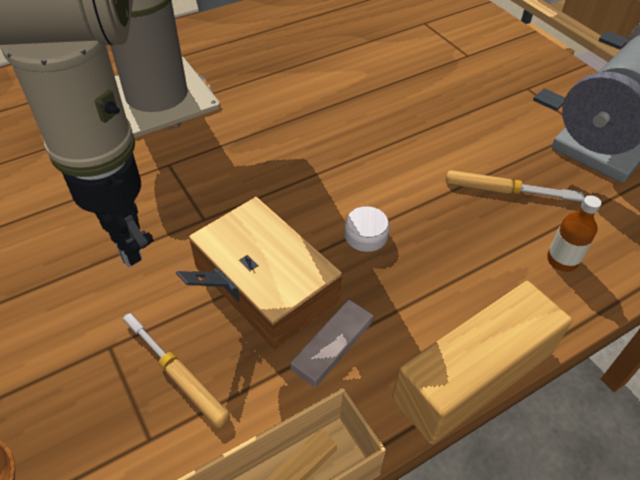

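The picture confirms the lid is flat and shut (plane z ≈ 80.5), the staple is upright near (248,263), the hasp is still out at (200,280), and the bystanders haven't moved.

Call:
move_arm(linear=[[0, 0.1, 0], [0, 0.2, 0], [0, 0.3, 0], [0, 0.3, 0], [0, 0.3, 0]], twist=[[0, 0, 0], [0, 0, 0], [0, 0, 0], [0, 0, 0], [0, 0, 0]], hand=[-1, -1, -1, -1, -1])

```text
time: 5.12
tool_pos: [618.5, -223.8, 136.1]
tcp_rot: [-89.6, 0.7, 10.8]
ft_force: [-0.2, 0.1, 1.1]
finger_gap: -0.0
```

```bash
cat >> h.py <<'E'
def hasp(angs,by=-1,r=80):
    L=[]
    for a in angs:
        c,s=np.cos(np.radians(a)),np.sin(np.radians(a)); rx=90 if a>90 else r
        L.append((float(round(-77+rx*c-4*s-11,1)),by,float(round(81.5+r*s+4*max(c,0),1))))
    plan(L)
E
python3 - <<'E'
from h import *
hasp(range(145,74,-6))
E
```

```text
t 5.12 box [-193.8    1.5  136.1] rot [-89.6   0.7  10.8] F [-0.2  0.1  1.1] gap -0.0
twist [-0.005, 0.002, -0.007]
(-164.0, -1, 127.4) [0.009, 0.029, 0.099]
(-158.5, -1, 134.0) [0.009, 0.008, 0.118]
(-152.3, -1, 140.0) [0.008, -0.012, 0.139]
(-145.4, -1, 145.4) [0.008, -0.03, 0.162]
(-137.8, -1, 150.1) [0.008, -0.046, 0.187]
(-129.7, -1, 154.0) [0.008, -0.058, 0.214]
(-121.1, -1, 157.1) [0.008, -0.068, 0.243]
(-112.1, -1, 159.4) [0.008, -0.076, 0.273]
(-102.9, -1, 160.9) [0.008, -0.081, 0.304]
(-93.6, -1, 161.5) [0.008, -0.082, 0.335]
(-85.0, -1, 161.5) [0.008, -0.082, 0.363]
(-76.7, -1, 160.8) [0.008, -0.08, 0.391]
```

Call:
move_arm(linear=[[0.008, 0.03, 0.099], [0.008, 0.015, 0.118], [0.008, 0, 0.139], [0.008, -0.015, 0.162], [0.008, -0.03, 0.187], [0.008, -0.045, 0.214], [0.008, -0.055, 0.243], [0.008, -0.06, 0.273], [0.008, -0.065, 0.304], [0.008, -0.07, 0.335]], twist=[[0, 0, 0], [0, 0, 0], [0, 0, 0], [0, 0, 0], [0, 0, 0], [0, 0, 0], [0, 0, 0], [0, 0, 0], [0, 0, 0], [0, 0, 0]], hand=[-1, -1, -1, -1, -1, -1, -1, -1, -1, -1])

```text
time: 5.95
tool_pos: [602.0, -123.6, 157.6]
tcp_rot: [-89.6, 0.7, 10.8]
ft_force: [0.5, -0.3, -1.0]
finger_gap: -0.1
```

```bash
python3 - <<'E'
from h import *
from bench import r
import cv2
d=r.snapshot("scene");cv2.imwrite("pics/s2.png",cv2.resize(d["frame"][130:350,100:400,::-1],None,fx=2.4,fy=2.4))
hasp(range(90,29,-6))
E
```

```text
t 6.0 box [-90.6  -0.9 157.7] rot [-89.5   0.7  10.8] F [ 1.9  0.9 -0.5] gap 0.1
twist [-0.006, 0.002, -0.008]
(-92.0, -1, 161.5) [0.0, -0.013, -0.004]
(-83.6, -1, 161.5) [0.0, -0.012, 0.024]
(-75.3, -1, 160.6) [0.0, -0.009, 0.051]
(-67.1, -1, 158.8) [0.001, -0.003, 0.078]
(-59.1, -1, 156.2) [0.001, 0.006, 0.105]
(-51.5, -1, 152.8) [0.001, 0.017, 0.13]
(-44.2, -1, 148.6) [0.001, 0.032, 0.154]
(-37.4, -1, 143.6) [0.002, 0.049, 0.177]
(-31.2, -1, 138.0) [0.002, 0.067, 0.198]
(-25.6, -1, 131.8) [0.002, 0.088, 0.216]
(-20.7, -1, 125.0) [0.003, 0.111, 0.232]
```

View pics/s2.png

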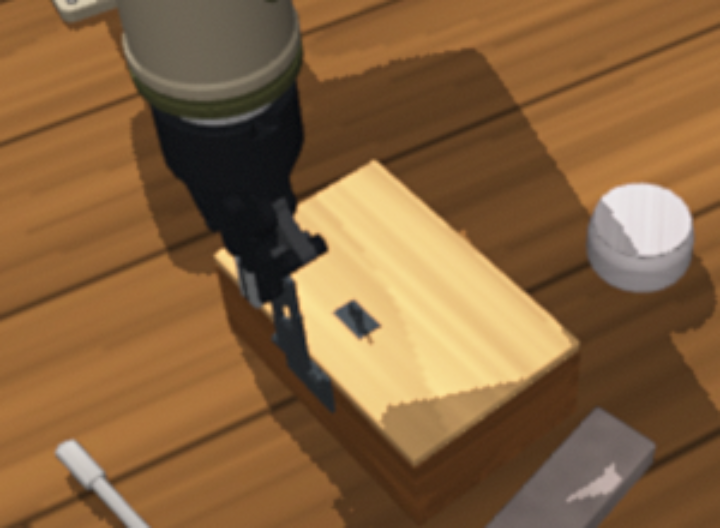

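The hasp is upright against the finger tip at (290,320) and the staple at (357,320) is clear. Next I fold it over.

Call:
move_arm(linear=[[0, -0.008, 0.024], [0, -0.006, 0.05], [0, -0.002, 0.078], [0, 0.007, 0.105], [0, 0.018, 0.13], [0, 0.032, 0.154], [0, 0.05, 0.177], [0, 0.068, 0.198], [0, 0.088, 0.216], [0, 0.11, 0.232]], twist=[[0, 0, 0], [0, 0, 0], [0, 0, 0], [0, 0, 0], [0, 0, 0], [0, 0, 0], [0, 0, 0], [0, 0, 0], [0, 0, 0], [0, 0, 0]], hand=[-1, -1, -1, -1, -1, -1, -1, -1, -1, -1])

```text
time: 6.83
tool_pos: [588.2, -52.7, 124.7]
tcp_rot: [-89.5, 0.7, 10.8]
ft_force: [0.8, -0.3, -0.0]
finger_gap: -0.0
```

```bash
python3 - <<'E'
from h import *
hasp(range(30,-4,-6),r=82)
E
```

```text
t 6.83 box [-20.1  -0.2 124.7] rot [-89.5   0.7  10.8] F [ 0.8 -0.3 -0. ] gap -0.0
twist [-0.006, 0.003, -0.008]
(-19.0, -1, 126.0) [0.003, -0.004, 0.004]
(-14.7, -1, 118.5) [0.003, 0.021, 0.018]
(-11.2, -1, 110.6) [0.003, 0.047, 0.029]
(-8.6, -1, 102.5) [0.004, 0.074, 0.038]
(-6.9, -1, 94.0) [0.004, 0.103, 0.043]
(-6.0, -1, 85.5) [0.004, 0.131, 0.046]
```

Call:
move_arm(linear=[[0.003, 0.021, 0.018], [0.003, 0.047, 0.03], [0.003, 0.074, 0.038], [0.003, 0.1, 0.045], [0.003, 0.12, 0.047], [0.003, 0.132, 0.047], [0.003, 0.138, 0.047], [0.003, 0.138, 0.047]], twist=[[0, 0, 0], [0, 0, 0], [0, 0, 0], [0, 0, 0], [0, 0, 0], [0, 0, 0], [0, 0, 0], [0, 0, 0]], hand=[-1, -1, -1, -1, -1, -1, -1, -1])

```text
time: 7.5
tool_pos: [586.0, -38.0, 86.0]
tcp_rot: [-89.5, 0.7, 10.8]
ft_force: [-11.7, 3.2, 22.7]
finger_gap: 0.1
```

```bash
python3 - <<'E'
from h import *
plan([(-4,-1,83)])
E
```

```text
t 7.5 box [-5.3 -0.7 86. ] rot [-89.5   0.7  10.8] F [-11.7   3.2  22.7] gap 0.1
twist [-0.006, 0.003, -0.008]
(-4, -1, 83) [0.001, 0.01, 0.004]
```

Call:
move_arm(linear=[[0, 0.01, 0], [0, 0.01, 0], [0, 0.01, 0], [0, -0.1, 0], [0, -0.3, 0], [0, -0.5, 0.1], [0, -0.5, 0.3], [0.1, -0.5, 0.5], [0.2, -0.5, 0.6], [0.3, -0.5, 0.6], [0.4, -0.5, 0.6], [0.4, -0.5, 0.6]], twist=[[0, 0, 0], [0, 0, 0], [0, 0, 0], [0, 0, 0], [0, 0, 0], [0, 0, 0], [0, 0, 0], [0, 0, 0], [0, 0, 0], [0, 0, 0], [0, 0, 0], [0, 0, 0]], hand=[-1, -1, -1, -1, -1, -1, -1, -1, -1, -1, -1, -1])

```text
time: 8.5
tool_pos: [673.9, 163.7, 236.0]
tcp_rot: [-89.4, 0.6, 11.0]
ft_force: [0.0, -0.3, 0.1]
finger_gap: 0.1
```

```bash
python3 - <<'E'
from h import *
from bench import r
import cv2
np.set_printoptions(precision=1,suppress=True)
plan([])
for n in ("scene","top"):
    d=r.snapshot(n)
    f=d["frame"][130:430,100:400] if n=="scene" else d["frame"][120:345,200:500]
    cv2.imwrite(f"pics/{n}3.png",cv2.resize(f[:,:,::-1],None,fx=2,fy=2))
    P=cloud(d).reshape(-1,3);B=np.array([(P-C)@EX,(P-C)@EY,P[:,2]]).T
    g=B[(B[:,2]>60)&(B[:,2]<150)&(abs(B[:,1])<105)&(B[:,0]>-160)&(B[:,0]<65)]
    lid=g[(abs(g[:,1])>25)&(g[:,0]>-60)];print(n,"lid z",np.percentile(lid[:,2],[5,50,95]))
    for a,b in((-70,-50),(-17,0),(0,11),(20,40)):
        q=g[(g[:,0]>a)&(g[:,0]<b)&(abs(g[:,1])<11)];print((a,b),len(q),np.median(q[:,2]) if len(q) else 0)
    s=g[(g[:,2]>91)];print("above 91:",len(s),s.mean(0) if len(s) else 0)
    P0=cloud(n+"0.npz");P1=cloud(d)
    for k,(u,v) in (dict(tin=(225,282),hone=(315,175),gb=(482,272),gh=(432,160)) if n=="top" else {}).items():
        a=np.abs(d["frame"][v-15:v+15,u-15:u+15].astype(float)-np.load("top0.npz")["frame"][v-15:v+15,u-15:u+15]).mean();print(k,P0[v,u],P1[v,u],"diff",a)
E
```

```text
t 8.5 box [ 176.9 -124.2  236. ] rot [-89.4   0.6  11. ] F [ 0.  -0.3  0.1] gap 0.1
twist [-0.007, 0.004, -0.007]
scene lid z [78.1 80.3 82.5]
(-70, -50) 149 86.1189246318469
(-17, 0) 114 86.16529748702409
(0, 11) 66 86.50373827612259
(20, 40) 121 80.1285351975593
above 91: 20 [-30.3  -2.3  95.3]
top lid z [78.3 81.1 84. ]
(-70, -50) 165 87.0542747504638
(-17, 0) 144 87.10613239272992
(0, 11) 96 86.88227808198073
(20, 40) 168 81.18099412933341
above 91: 28 [-31.4   0.3  94.7]
tin [579.5 170.9  40.1] [477.4  93.8 637.7] diff 118.71518518518519
hone [750.   -1.2  21.9] [749.4  -1.2  23.8] diff 17.48296296296296
gb [ 544.  -259.4   18.4] [ 544.2 -259.8   16.9] diff 16.421481481481482
gh [ 749.5 -207.2   25.7] [ 749.8 -207.4   24.9] diff 27.934444444444445
```

View pics/scene3.png

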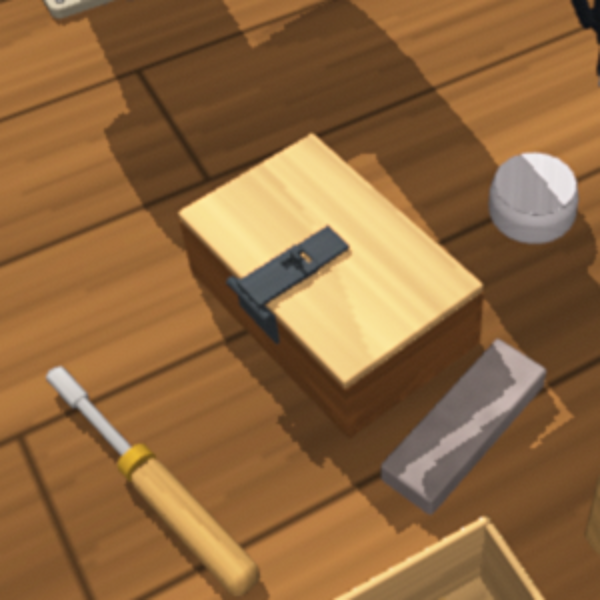

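View pics/top3.png

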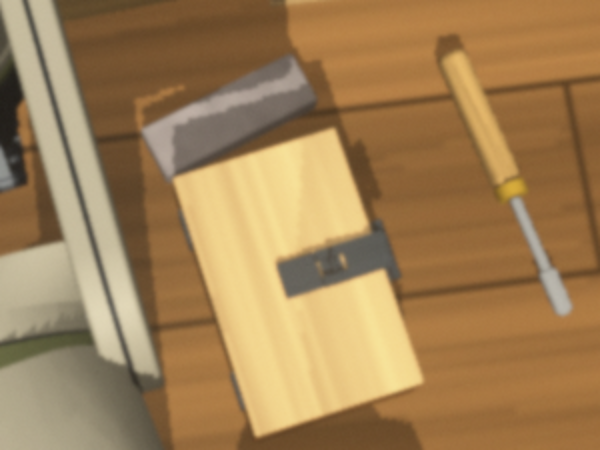

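The lid is shut, and the hasp lies flat (z ≈ 86.5 along its length) with the staple through its slot at (300,260) in the scene crop. The tin, hone and gouge are in place and the arm is clear, so I hand in.

```bash
python3 -c "
from bench import r
print(r.hand_in())"
```

```text
the job is handed in; nothing more can be done
None
```

The box is put away: the lid is shut and the hasp is folded flat over the staple. I handed it in at about 8.6 s of the 48 s allowed. I pushed the lid down with the closed fingertips, pressed it until it was seated, then swept the hasp up and over and pressed it flat.

Last checks, taken with the arm clear and the wrist force near zero:

- **Lid:** it lies flat at z ≈ 80–81 mm, where 80.5 mm is fully shut. The tab itself is hidden inside the box, so I judge it seated from that height.
- **Hasp:** its top is level from hinge to tip at z ≈ 86–87 mm.
- **Staple:** it stands through the slot, with its highest points at about 95 mm.
- **Forces:** the readings taken after each press were about 43 N on the lid and 26 N on the hasp, both at the fingertips. I did not log the peaks during the moves, nor the force of a final short press on the hasp.
- **Bystanders:** the gouge and hone depth points are within 2 mm of where they started. The arm hid the tin in the last top view. It appears in the last scene picture and looks unmoved, but I did not measure it there.

No check failed. The two cameras differ by about 1 mm in height, which is within the stated calibration.

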